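# Urine pots to the patients' trays

## Robot

A 6-joint arm with a two-finger parallel gripper is mounted at the origin on the work surface. World frame = base frame: x ahead of the robot, y to its left, z up, the work surface at z = 0. Lengths are in m, angles in rad, forces in N, time in s.
With the tool pointing down it reaches from about 0.425 to 0.925 m from the base axis. Payload 12.5 kg.
Tool frame: the origin (TCP) lies midway between the tips of the shut fingers; the grasp point (between the pads) lies 19 mm behind it; z points along the fingers, y is the line along which they close (so a half turn about z gives the same grasp; the last joint's range is limited). The gripper opens to 85 mm and grips with 20 to 120 N. Pads are 22 mm wide; open, the fingers measure 114 mm over their backs; the gripper's body (76 mm by 85 mm) begins 54 mm behind the grasp point. The pads swing forward as they close: fully open they stand 13 mm farther back than shut.
Start: joints at [-1.272, 0.491, 1.559, -0, 1.092, -0.106], TCP at [0.246, -0.574, 0.231] pointing down, gripper open.
Joint ranges: [-3.1, 3.1], [-0.84, 2.19], [0.05, 2.79], [-1.13, 4.28], [0.06, 2.93], [-2.69, 2.69]. Speed limits (rad/s): [2.22, 2.22, 2.79, 3.14, 3.14, 3.14].

## Interface

Orientations are given as a rotation vector (axis times angle).
In Python, from cell import readout, eyes, ctrl gives the robot as it stands.
- The arm moves only by the tool move_arm, never from a script. Its argument "steps" is a list of rows, each a list of 3 entries, a list of its own where there are three numbers: the opening, from 0 (shut) to 1 (fully open), then the shift along the tool's x, y, z in cm, then the turn about the tool's z in rad. A call has 1 to 5 rows; each row shifts and turns the commanded pose from where the row before left it, along the tool's axes as they then stand; what a row does not reach is not made up. A row lasts 1/10 s, in which the tool goes at most 50 mm and 8.59 degrees, less where a joint would pass 70% of its speed; a pose out of reach is approached as far as the arm can. A call with a gripper value outside its range is refused whole. The fingers move at their own pace and stop on an object; the grip force is fixed at half the most. Time passes only in rows, so rows that do not move let the fingers close. It gives the time, the measured TCP pose, the force, the opening and the grip force at its end, in the units of the state.
- readout.get_state(): the state, without advancing time (a new reading comes with each control period).
- eyes.capture(name): name is "scene" or "top" or "wrist"; returns a dict with "img" (400x640x3 uint8, red, green, blue), "vfov" (degrees; the focal length in pixels is half the picture's height over the tangent of half this angle, whatever the lens; pixels are square), "cx", "cy" (the principal point, pixels), "world_to_cam" (4x4, takes a point from world to camera coordinates); the wrist camera has in their place "tool_from_camera" (4x4, takes a point from camera to tool coordinates, whose origin is the TCP and whose axes are the flange's). Camera axes: x right, y down, z forward; pixel columns grow to the right and rows downward; lengths in m; the calibration is good to about 2 mm. A picture is of the moment at which its call begins: read the wrist's pose just before it. There is no depth.
- ctrl.finish_job(): hands the job in; it is judged then, once.
The state is a dict: "clock": time; "joint_pos": joint angles; "qvel": joint speeds; "joint_torque": joint torques, N m; "eef_pos": TCP position; "tcp_rot": TCP orientation; "contact_force": force on the tool from outside, world axes, zero at the start; "wrist_torque": the same for the moment, N m; "grip_width": finger opening in m; "finger_force": force on a finger pad.
Only numpy, scipy, OpenCV 4.12 (cv2) and the standard library are available. Lean on these libraries where they do the work, as an engineer would, in place of code of your own. Each camera call takes 0.05 s, during which the arm holds its last target. There are 200 camera calls.

## Task

Of the specimen pots that have been dropped off on the lab counter, take only the urine pots, the four with yellow lids, and stand each in the large compartment of the patient tray whose colour matches the dot on its lid. Keep the pots upright, set them down rather than drop them, and leave the two white-lidded faecal pots where they stand.

Things in the scene. Friction and masses are not known exactly. Their poses are not given: they have to be found in the camera images.
- urine_red: Urine specimen pot, loose, about 70 g (50 to 100 g), standing on the counter: round frosted-white pot 42 mm in diameter and 50 mm high, with a YELLOW screw lid 48 mm in diameter and 16 mm high on it (66 mm high in all), a flat RED dot of 31 mm on top of the lid and a red stripe round the label. Rigid; may be pinched by the lid. Origin: centre of its underside; z up; yaw has no meaning.
- urine_blue: Urine specimen pot, loose, about 70 g (50 to 100 g), standing on the counter: round frosted-white pot 42 mm in diameter and 50 mm high, with a YELLOW screw lid 48 mm in diameter and 16 mm high on it (66 mm high in all), a flat BLUE dot of 31 mm on top of the lid and a blue stripe round the label. Rigid; may be pinched by the lid. Origin: centre of its underside; z up; yaw has no meaning.
- urine_green: Urine specimen pot, loose, about 70 g (50 to 100 g), standing on the counter: round frosted-white pot 42 mm in diameter and 50 mm high, with a YELLOW screw lid 48 mm in diameter and 16 mm high on it (66 mm high in all), a flat GREEN dot of 31 mm on top of the lid and a green stripe round the label. Rigid; may be pinched by the lid. Origin: centre of its underside; z up; yaw has no meaning.
- urine_black: Urine specimen pot, loose, about 70 g (50 to 100 g), standing on the counter: round frosted-white pot 42 mm in diameter and 50 mm high, with a YELLOW screw lid 48 mm in diameter and 16 mm high on it (66 mm high in all), a flat BLACK dot of 31 mm on top of the lid and a black stripe round the label. Rigid; may be pinched by the lid. Origin: centre of its underside; z up; yaw has no meaning.
- faecal_red: Faecal specimen pot, loose: the same size and shape as the urine pots, but with a WHITE screw lid carrying a RED dot. Not wanted: it stays where it stands. Origin: centre of its underside; z up.
- faecal_green: Faecal specimen pot, loose: the same size and shape as the urine pots, but with a WHITE screw lid carrying a GREEN dot. Not wanted: it stays where it stands. Origin: centre of its underside; z up.
- tray_red: Red patient tray, fixed, yaw up to 0.5 rad: 88 mm (x) by 116 mm (y), walls and divider 18 mm high, 4 mm thick, floor 4 mm thick. Large pot compartment 80 mm (x) by 72 mm (y) inside, empty; on its +y side a 34 mm wide one holding a blood tube (top at 20 mm). Origin: under the centre of the large compartment, at counter level (its floor is 4 mm above); z up.
- tray_blue: Blue patient tray, fixed, yaw up to 0.5 rad: 88 mm (x) by 116 mm (y), walls and divider 18 mm high, 4 mm thick, floor 4 mm thick. Large pot compartment 80 mm (x) by 72 mm (y) inside, empty; on its +y side a 34 mm wide one holding a blood tube (top at 20 mm). Origin: under the centre of the large compartment, at counter level (its floor is 4 mm above); z up.
- tray_green: Green patient tray, fixed, yaw up to 0.5 rad: 88 mm (x) by 116 mm (y), walls and divider 18 mm high, 4 mm thick, floor 4 mm thick. Large pot compartment 80 mm (x) by 72 mm (y) inside, empty; on its +y side a 34 mm wide one holding a blood tube (top at 20 mm). Origin: under the centre of the large compartment, at counter level (its floor is 4 mm above); z up.
- tray_black: Black patient tray, fixed, yaw up to 0.5 rad: 88 mm (x) by 116 mm (y), walls and divider 18 mm high, 4 mm thick, floor 4 mm thick. Large pot compartment 80 mm (x) by 72 mm (y) inside, empty; on its +y side a 34 mm wide one holding a blood tube (top at 20 mm). Origin: under the centre of the large compartment, at counter level (its floor is 4 mm above); z up.
Not all that is in view belongs to the job. What is shaped like the urine_green but pink is not meant.

How it is judged:
At the end, for the whole second after the job is handed in: Each yellow-lidded pot stands upright (0.1 rad), released and at rest, on the floor of the large compartment of the tray of its dot's colour (within 26 mm of its centre: anywhere in it; underside under 8 mm above the tray's); the white-lidded pots upright, within 20 mm of their start (horizontal distance between urine_red and tray_red below 0.026 m and z of urine_red in the frame of tray_red below 0.008 m and angle between each of urine_red, urine_blue, urine_green, urine_black, faecal_red, faecal_green's own z axis and vertical below 0.1 rad and linear speed of each of urine_red, urine_blue, urine_green, urine_black below 0.02 m/s and contact force between each of urine_red, urine_blue, urine_green, urine_black and the fingers below 0.1 N and horizontal distance between urine_blue and tray_blue below 0.026 m and z of urine_blue in the frame of tray_blue below 0.008 m and horizontal distance between urine_green and tray_green below 0.026 m and z of urine_green in the frame of tray_green below 0.008 m and horizontal distance between urine_black and tray_black below 0.026 m and z of urine_black in the frame of tray_black below 0.008 m and distance of each of faecal_red, faecal_green from where it was at the start of the episode below 0.02 m); the robot touches nothing.
It fails at once if a white-lidded pot is shifted by more than 20 mm (distance of any of faecal_red, faecal_green from where it was at the start of the episode above 0.02 m).
It fails at once if a pot is tipped by more than 0.5 rad (29 degrees) (angle between any of urine_red, faecal_red, urine_blue, urine_green, faecal_green, urine_black's own z axis and vertical above 0.5 rad).
It fails at once if a pot is let go or thrown with its underside more than 40 mm above the counter (nothing touches it up there) ((height (world z) of urine_red above 0.04 m and contact force between urine_red and anything else below 0.01 N) or (height (world z) of faecal_red above 0.04 m and contact force between faecal_red and anything else below 0.01 N) or (height (world z) of urine_blue above 0.04 m and contact force between urine_blue and anything else below 0.01 N) or (height (world z) of urine_green above 0.04 m and contact force between urine_green and anything else below 0.01 N) or (height (world z) of faecal_green above 0.04 m and contact force between faecal_green and anything else below 0.01 N) or (height (world z) of urine_black above 0.04 m and contact force between urine_black and anything else below 0.01 N)).
It also fails if it takes over 90 s, if anything falls off the work surface, if the arm or the gripper's body presses on something with over 40 N, if the wrist force passes 120 N, or if a joint passes its speed limit or range.

## Working session

There is one attempt and no reset: what is moved stays moved. The work goes in short steps, Python scripts to look and compute and a tool call to move; the robot and the scene stay as the last step left them, time stands still between calls to the robot, and variables do not carry over. Pictures are saved under pics/ and viewed, at most 14 in all, crops included, and the job is handed in when it is done.

Besides the shell and the picture viewer there is one more tool, called after ">>>" by a JSON object that holds its "method" and its "body", one argument or row to a line. move_arm: Moves the arm, as the interface text tells. Its arguments: {"type":"object","properties":{"steps":{"type":"array"}},"required":["steps"]}

```bash
ls; mkdir -p pics
python3 - <<'E'
from cell import readout, eyes, ctrl
import cv2,numpy as np
s=readout.get_state(); print(s)
for n in("top","scene"):
    c=eyes.capture(n); cv2.imwrite(f"pics/{n}0.png",c["img"][:,:,::-1]); np.savez(f"{n}0.npz",**c)
    print(n,c["vfov"],c["cx"],c["cy"],c["world_to_cam"], [k for k in c])
E
```

```text
pics
{'clock': 0.0, 'joint_pos': array([-1.27159701e+00,  4.91532516e-01,  1.55945699e+00, -2.88320232e-06,
        1.09166305e+00, -1.05555377e-01]), 'qvel': array([ 9.90968860e-06, -4.18126514e-04,  1.38417502e-03, -1.22860917e-03,
        1.14795156e-03, -1.52162873e-03]), 'joint_torque': array([-3.84154137e-04, -6.18441439e+01, -2.61593252e+01, -8.21104959e-05,
        4.00401856e-03, -1.99826076e-05]), 'eef_pos': array([ 0.24610128, -0.57426757,  0.23074194]), 'tcp_rot': array([-3.07644388e+00, -6.31246170e-01,  1.64889025e-04]), 'contact_force': array([ 0.32142482,  0.31207188, -0.24611782]), 'wrist_torque': array([-0.00297243, -0.01442915,  0.02442209]), 'finger_force': 0.0, 'grip_width': 0.0852046410510642}
top 49.68111850278118 311.0618831567656 200.2063710273526 [[-0.02005788 -0.99948411  0.02508365  0.00576855]
 [-0.99417695  0.01728197 -0.10636502  0.51287527]
 [ 0.10587666 -0.02707104 -0.99401071  1.07642943]
 [ 0.          0.          0.          1.        ]] ['img', 'vfov', 'cx', 'cy', 'world_to_cam']
scene 46.69546572910042 316.1610972913249 199.597047659613 [[-0.78276557  0.62218495 -0.0128042   0.401276  ]
 [ 0.49959948  0.61600807 -0.60904386 -0.26015863]
 [-0.37105043 -0.48313554 -0.79303318  1.33580585]
 [ 0.          0.          0.          1.        ]] ['img', 'vfov', 'cx', 'cy', 'world_to_cam']
```

View pics/top0.png

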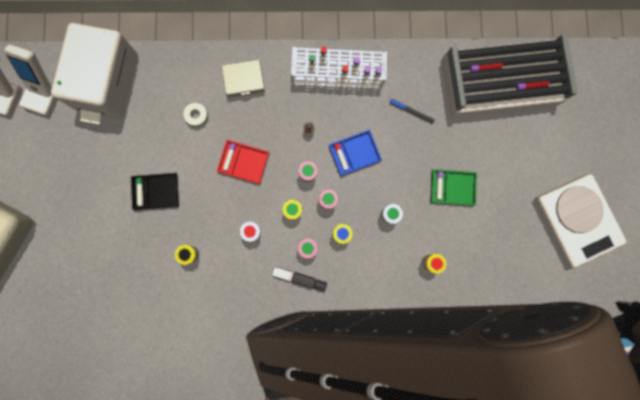

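View pics/scene0.png

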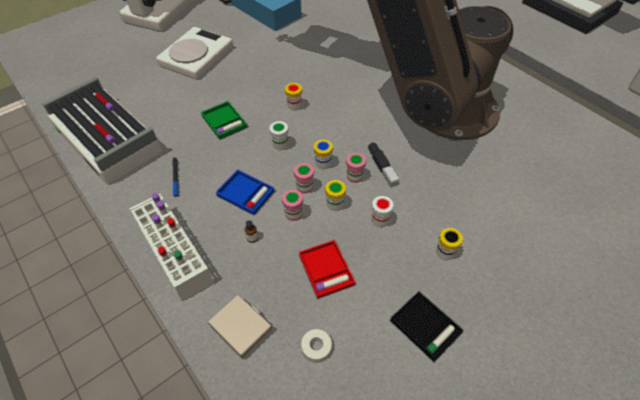

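Top view. Yellow lids: green dot (292,209), blue (343,234), red (436,263), black (185,254). These could be mistaken for them: white lids, red dot (250,231) and green dot (393,214); pink lids, green dot (307,171), (328,199) and (307,248). I choose the four yellow ones. Trays: black (155,192), red (244,162), blue (355,153), green (454,188), each with its tube on the left (+y).

```bash
cat > h.py <<'E'
import cv2,numpy as np
def ray(c,u,v,z):
    T=np.asarray(c["world_to_cam"]);f=200/np.tan(np.radians(float(c["vfov"]))/2)
    d=T[:3,:3].T@np.array([(u-c["cx"])/f,(v-c["cy"])/f,1]);o=-T[:3,:3].T@T[:3,3]
    return (o+d*(z-o[2])/d[2])[:2]
def blobs(m,amin,amax):
    n,l,st,ce=cv2.connectedComponentsWithStats(m.astype(np.uint8))
    return [(i,ce[i],st[i,4],l==i) for i in range(1,n) if amin<=st[i,4]<=amax]
E
python3 - <<'E'
from h import *
seeds={"top":dict(ug=(292,209),ub=(343,234),ur=(436,263),uk=(185,254),fr=(250,231),fg=(393,214),p1=(307,171),p2=(328,199),p3=(307,248)),
"scene":dict(ug=(335,186),ub=(323,146),ur=(293,89),uk=(451,236),fr=(382,204),fg=(279,128),p1=(292,199),p2=(304,171),p3=(356,160))}
trays={"top":dict(r=(250,168),b=(362,150),g=(463,188),k=(165,192)),"scene":dict(r=(325,262),b=(240,190),g=(220,118),k=(420,318))}
for n in seeds:
    c=np.load(n+"0.npz"); img=c["img"].astype(int)
    cl={'r':lambda p:(p[...,0]>110)&(p[...,1]<70)&(p[...,2]<70),'b':lambda p:(p[...,2]>100)&(p[...,0]<90)&(p[...,1]<110)&(p[...,2]-p[...,0]>60),
        'g':lambda p:(p[...,1]-p[...,0]>35)&(p[...,1]-p[...,2]>30)&(p[...,0]<110),'k':lambda p:p.max(-1)<55}
    for k,(u,v) in seeds[n].items():
        hue='g' if k[0]=='p' else k[1]
        m=cl[hue](img); best=[b for b in blobs(m,8,400) if np.hypot(*(b[1]-(u,v)))<9]
        for b in best: print(n,k,b[1].round(1),b[2],ray(c,*b[1],0.066).round(4))
    for k,(u,v) in trays[n].items():
        m=cl[k](img)
        for i,ce,a,mm in blobs(m,300,4000):
            if np.hypot(*(ce-(u,v)))>20: continue
            pts=np.argwhere(mm)[:,::-1]
            w=np.array([ray(c,*p,0.012) for p in pts],np.float32)
            r=cv2.minAreaRect(w*1000); print(n,'tray',k,a,np.round(r[0],1),np.round(r[1],1),round(r[2],1))
c=np.load("top0.npz")["img"];cr=cv2.resize(c[130:280,120:480,::-1],None,fx=2.2,fy=2.2,interpolation=cv2.INTER_CUBIC);cv2.imwrite("pics/crop1.png",cr)
E
```

```text
top ug [291.7 208.8] 82 [0.4884 0.0451]
top ub [342.5 233.4] 56 [ 0.4258 -0.0781]
top ur [436.4 263.4] 68 [ 0.3482 -0.306 ]
top uk [184.1 254.3] 62 [0.3827 0.3064]
top fr [249.3 231.1] 55 [0.4358 0.1493]
top fg [392.7 213.3] 83 [ 0.4726 -0.2035]
top p1 [307.5 170.1] 79 [0.5842 0.0045]
top p2 [328.  198.5] 82 [ 0.5123 -0.0447]
top p3 [307.3 247.9] 89 [0.392  0.0087]
top tray r 1190 [618.3 172. ] [112.6  86.9] 72.6
top tray b 953 [ 638.7 -121.3] [ 87.6 115.6] 19.7
top tray g 1298 [ 543.5 -379.6] [117.1  88.8] 85.2
top tray k 1252 [544.6 398.3] [ 85.4 114.4] 3.6
scene ug [335.1 187.1] 87 [0.4894 0.0432]
scene ub [322.7 145.5] 66 [ 0.4274 -0.0796]
scene ur [292.9  87.6] 42 [ 0.3506 -0.3077]
scene uk [451.  236.5] 97 [0.384  0.3045]
scene fr [382.6 203.5] 84 [0.4367 0.1477]
scene fg [278.1 126.9] 64 [ 0.4752 -0.205 ]
scene p1 [292. 197.] 86 [0.5851 0.0032]
scene p2 [303.3 169.6] 73 [ 0.514  -0.0466]
scene p3 [355.9 158.9] 67 [0.3931 0.0072]
scene tray r 1576 [620.7 169.5] [116.6  89.3] 72.6
scene tray b 976 [ 640.7 -124.5] [ 89.6 117.7] 19.3
scene tray g 783 [ 544.8 -379.4] [128.8  90.5] 84.4
scene tray k 2224 [547.7 397.9] [ 91.9 115.6] 3.9
```

View pics/crop1.png

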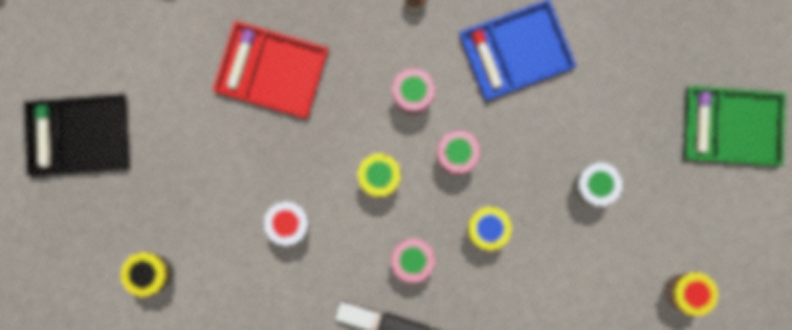

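The crop confirms the choice: four yellow lids with black, green, blue and red dots, and the pink and white ones are clearly separate. Both cameras agree to about 2 mm. I keep the tool yaw fixed. First the red pot at (0.349,-0.307).

>>> {"method": "move_arm", "body": {
  "steps": [
    [0.8,[1.5,-1.5,0.8],0],
    [0.8,[3,-3,1.6],0],
    [0.8,[3.2,-3.3,1.8],0],
    [0.8,[3.2,-3.3,1.8],0],
    [0.8,[3.2,-3.3,1.8],0]
  ]
}}

```text
clock: 0.6
eef_pos: [0.3192, -0.3848, 0.1526]
tcp_rot: [-3.078, -0.631, -0.0]
contact_force: [1.4, -0.9, -1.2]
grip_width: 0.0686
finger_force: 0.0
```

>>> {"method": "move_arm", "body": {
  "steps": [
    [0.8,[3,-3.1,1.6],0],
    [0.8,[2.3,-2.3,1.2],0],
    [0.8,[0.6,-0.7,0.5],0],
    [0.8,[0,0,0],0],
    [0.8,[0,0,0],0]
  ]
}}

```text
clock: 1.1
eef_pos: [0.3494, -0.3083, 0.1206]
tcp_rot: [3.077, 0.631, 0.001]
contact_force: [-0.0, -0.6, -0.6]
grip_width: 0.0685
finger_force: 0.0
```

```bash
cat > d.py <<'E'
import sys,numpy as np
from scipy.spatial.transform import Rotation as R
from cell import readout
T=dict(ur=(.3495,-.307),ub=(.4266,-.079),ug=(.489,.044),uk=(.3833,.3055),tr=(.6141,.1538),tb=(.6457,-.140),tg=(.5424,-.3975),tk=(.547,.380))
s=readout.get_state();Rm=R.from_rotvec(s["tcp_rot"])
for k in sys.argv[1:]:
    n,z=k.split(":");print(k,"cm",(100*Rm.inv().apply(np.r_[T[n],float(z)]-s["eef_pos"])).round(2))
print(s["clock"],s["eef_pos"].round(4),s["contact_force"].round(1),s["grip_width"].round(4),s["finger_force"],s["joint_pos"].round(2))
E
python3 d.py ur:0.035
```

```text
ur:0.035 cm [ 0.06 -0.12  8.56]Traceback (most recent call last):
  File "d.py", line 8, in <module>
    print(s["clock"],s["eef_pos"].round(4),s["contact_force"].round(1),s["grip_width"].round(4),s["finger_force"],s["joint_pos"].round(2))
                                                                       ^^^^^^^^^^^^^^^^^^^^^
AttributeError: 'float' object has no attribute 'round'
```

>>> {"method": "move_arm", "body": {
  "steps": [
    [0.8,[0.1,-0.1,1.6],0],
    [0.8,[0,0,3],0],
    [0.8,[0,0,2.5],0],
    [0.8,[0,0,1.5],0],
    [0.8,[0,0,0],0]
  ]
}}

```text
clock: 1.6
eef_pos: [0.3491, -0.307, 0.0331]
tcp_rot: [-3.076, -0.629, 0.002]
contact_force: [-0.1, -0.2, -0.0]
grip_width: 0.0679
finger_force: 0.0
```

>>> {"method": "move_arm", "body": {
  "steps": [
    [0.3,[0,0,0],0],
    [0.3,[0,0,0],0],
    [0.3,[0,0,0],0],
    [0.3,[0,0,0],0],
    [0.3,[0,0,0],0]
  ]
}}

```text
clock: 2.1
eef_pos: [0.3503, -0.3068, 0.0353]
tcp_rot: [3.075, 0.631, 0.002]
contact_force: [-1.1, -3.2, 8.2]
grip_width: 0.0462
finger_force: 61.7
```

```bash
sed -i 's/s\["grip_width"\].round(4)/round(s["grip_width"],4)/' d.py; python3 d.py tr:0.13 tr:0.041
python3 - <<'E'
from cell import eyes
import cv2
cv2.imwrite("pics/w1.png",eyes.capture("wrist")["img"][:,:,::-1])
E
```

```text
tr:0.13 cm [ 42.39 -31.92  -9.53]
tr:0.041 cm [ 42.39 -31.94  -0.63]
2.1 [ 0.3503 -0.3068  0.0353] [-1.1 -3.2  8.2] 0.0462 61.656070947647095 [-0.86  0.6   2.12 -0.    0.42  0.31]
```

View pics/w1.png

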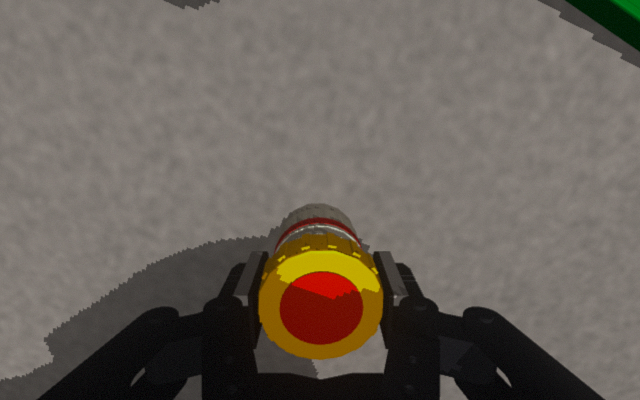

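The wrist view shows the red-dot yellow lid centred between the pads, lid centre about (320,305). Next I lift it and carry it to the red tray.

>>> {"method": "move_arm", "body": {
  "steps": [
    [0.3,[0,0,-1],0],
    [0.3,[0,0,-2.5],0],
    [0.3,[0,0,-3.5],0],
    [0.3,[0.8,-0.6,-3],0],
    [0.3,[2,-1.5,-1],0]
  ]
}}

```text
clock: 2.65
eef_pos: [0.3677, -0.2766, 0.1476]
tcp_rot: [3.074, 0.628, 0.004]
contact_force: [0.9, -0.1, -1.8]
grip_width: 0.0463
finger_force: 61.7
```

>>> {"method": "move_arm", "body": {
  "steps": [
    [0.3,[3.2,-2.4,0],0],
    [0.3,[3.6,-2.7,0],0],
    [0.3,[3.6,-2.7,0],0],
    [0.3,[3.6,-2.7,0],0],
    [0.3,[3.6,-2.7,0],0]
  ]
}}

```text
clock: 3.15
eef_pos: [0.4775, -0.0831, 0.1452]
tcp_rot: [3.077, 0.632, 0.001]
contact_force: [0.5, 0.5, -1.0]
grip_width: 0.0464
finger_force: 61.7
```

>>> {"method": "move_arm", "body": {
  "steps": [
    [0.3,[3.6,-2.7,0],0],
    [0.3,[3.6,-2.7,0],0],
    [0.3,[3.6,-2.7,0],0],
    [0.3,[3.6,-2.7,0],0],
    [0.3,[3,-2.3,0],0]
  ]
}}

```text
clock: 3.65
eef_pos: [0.5859, 0.1063, 0.1452]
tcp_rot: [3.077, 0.633, 0.001]
contact_force: [0.3, -0.6, -0.7]
grip_width: 0.0461
finger_force: 61.7
```

>>> {"method": "move_arm", "body": {
  "steps": [
    [0.3,[2.4,-1.8,0],0],
    [0.3,[1.4,-1.1,0],0],
    [0.3,[0.5,-0.4,0],0],
    [0.3,[0,0,0],0],
    [0.3,[0,0,0],0]
  ]
}}

```text
clock: 4.15
eef_pos: [0.6114, 0.1505, 0.1445]
tcp_rot: [3.077, 0.631, -0.001]
contact_force: [1.0, -0.0, -0.3]
grip_width: 0.0464
finger_force: 61.7
```

```bash
python3 d.py tr:0.040
python3 - <<'E'
from cell import eyes
import cv2
cv2.imwrite("pics/w2.png",eyes.capture("wrist")["img"][:,:,::-1])
E
```

```text
tr:0.040 cm [ 0.38 -0.2  10.45]
4.15 [0.6114 0.1505 0.1445] [ 1.  -0.  -0.3] 0.0464 61.6668176651001 [ 0.14  0.59  1.64 -0.    0.92  1.3 ]
```

View pics/w2.png

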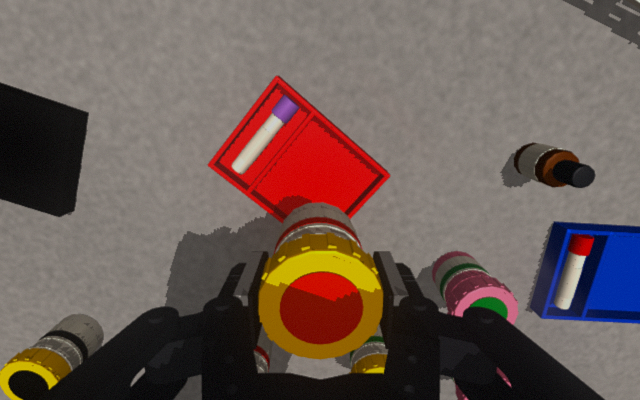

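The pot is held upright over the red tray. The camera is tilted, so the compartment shows at about (320,165). I lower it now.

>>> {"method": "move_arm", "body": {
  "steps": [
    [0.3,[0.2,-0.1,1.5],0],
    [0.3,[0.2,-0.1,3],0],
    [0.3,[0,0,2.8],0],
    [0.3,[0,0,1.5],0],
    [0.3,[0,0,0.8],0]
  ]
}}

```text
clock: 4.7
eef_pos: [0.6142, 0.1541, 0.0464]
tcp_rot: [-3.078, -0.631, 0.004]
contact_force: [0.2, 0.1, -1.0]
grip_width: 0.0466
finger_force: 61.6
```

>>> {"method": "move_arm", "body": {
  "steps": [
    [0.3,[0,0,0.4],0],
    [0.3,[0,0,0.2],0],
    [0.3,[0,0,0.1],0],
    [0.3,[0,0,0],0]
  ]
}}

```text
clock: 5.1
eef_pos: [0.6151, 0.1546, 0.042]
tcp_rot: [3.077, 0.632, 0.002]
contact_force: [-0.7, -0.5, -1.3]
grip_width: 0.0462
finger_force: 61.6
```

>>> {"method": "move_arm", "body": {
  "steps": [
    [0.3,[0,0,0.1],0],
    [0.3,[0,0,0.1],0],
    [0.3,[0,0,0],0]
  ]
}}

```text
clock: 5.4
eef_pos: [0.615, 0.1546, 0.0395]
tcp_rot: [3.077, 0.632, 0.001]
contact_force: [-0.2, 0.6, 0.7]
grip_width: 0.0464
finger_force: 61.7
```

>>> {"method": "move_arm", "body": {
  "steps": [
    [0.3,[0,0,0.05],0],
    [0.3,[0,0,0.05],0],
    [0.3,[0,0,0],0]
  ]
}}

```text
clock: 5.7
eef_pos: [0.6153, 0.1548, 0.0394]
tcp_rot: [3.077, 0.632, 0.003]
contact_force: [-1.6, 0.9, 10.0]
grip_width: 0.0463
finger_force: 62.6
```

Contact at 10 N, so it's standing on the floor. Release and rise.

>>> {"method": "move_arm", "body": {
  "steps": [
    [0.6,[0,0,0],0],
    [0.75,[0,0,0],0],
    [0.8,[0,0,0],0],
    [0.8,[0,0,-1],0],
    [0.8,[0,0,-3],0]
  ]
}}

```text
clock: 6.2
eef_pos: [0.6136, 0.1543, 0.0768]
tcp_rot: [-3.077, -0.631, 0.007]
contact_force: [-0.1, -0.6, -0.5]
grip_width: 0.0685
finger_force: 0.0
```

>>> {"method": "move_arm", "body": {
  "steps": [
    [0.8,[0,0,-3.5],0],
    [0.8,[-1,0.5,-2],0],
    [0.8,[-3,1.6,0],0],
    [0.8,[-4,2.1,0],0],
    [0.8,[-4,2.1,0],0]
  ]
}}

```text
clock: 6.7
eef_pos: [0.5283, 0.0487, 0.134]
tcp_rot: [3.077, 0.633, 0.001]
contact_force: [0.6, -1.2, -0.3]
grip_width: 0.068
finger_force: 0.0
```

>>> {"method": "move_arm", "body": {
  "steps": [
    [0.8,[-4,2.1,0],0],
    [0.8,[-4,2.2,0],0],
    [0.8,[-3.5,2,0],0],
    [0.8,[-2,1,0],0],
    [0.8,[-0.7,0.3,0],0]
  ]
}}

```text
clock: 7.2
eef_pos: [0.4277, -0.0777, 0.1339]
tcp_rot: [3.078, 0.628, 0.001]
contact_force: [0.4, 0.2, -0.4]
grip_width: 0.0685
finger_force: 0.0
```

```bash
python3 d.py ub:0.035
python3 - <<'E'
from cell import eyes
import cv2
cv2.imwrite("pics/s2.png",eyes.capture("scene")["img"][:,:,::-1])
E
```

```text
ub:0.035 cm [-0.16  0.07  9.89]
7.2 [ 0.4277 -0.0777  0.1339] [ 0.4  0.2 -0.4] 0.0685 0.0 [-0.33  0.38  2.12 -0.    0.65  0.84]
```

View pics/s2.png

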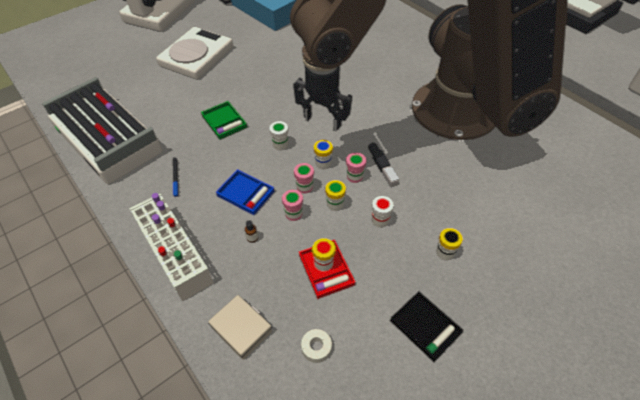

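The red pot stands upright in its compartment at (323,250) and nothing else has moved. The gripper is over the blue pot at (323,147), so I descend and grip.

>>> {"method": "move_arm", "body": {
  "steps": [
    [0.8,[-0.1,0,1.7],0],
    [0.8,[0,0,3.2],0],
    [0.8,[0,0,3],0],
    [0.8,[0,0,1.5],0],
    [0.8,[0,0,0.4],0]
  ]
}}

```text
clock: 7.75
eef_pos: [0.428, -0.0759, 0.034]
tcp_rot: [-3.076, -0.633, 0.003]
contact_force: [-0.3, 0.3, 0.2]
grip_width: 0.0684
finger_force: 0.0
```

>>> {"method": "move_arm", "body": {
  "steps": [
    [0.3,[0,0,0],0],
    [0.3,[0,0,0],0],
    [0.3,[0,0,0],0],
    [0.3,[0,0,0],0],
    [0.3,[0,0,0],0]
  ]
}}

```text
clock: 8.25
eef_pos: [0.4282, -0.0768, 0.036]
tcp_rot: [3.077, 0.631, 0.002]
contact_force: [-0.5, 2.5, 7.5]
grip_width: 0.0465
finger_force: 61.6
```

```bash
python3 d.py tb:0.140
```

```text
tb:0.140 cm [ 17.51  14.39 -10.37]
8.25 [ 0.4282 -0.0768  0.036 ] [-0.5  2.5  7.5] 0.0465 61.598803997039795 [-0.33  0.57  2.19 -0.    0.37  0.84]
```

>>> {"method": "move_arm", "body": {
  "steps": [
    [0.3,[0,0,-1],0],
    [0.3,[0,0,-2.5],0],
    [0.3,[0,0,-3.5],0],
    [0.3,[0.5,0.4,-2.5],0],
    [0.3,[2,1.6,-0.9],0]
  ]
}}

```text
clock: 8.75
eef_pos: [0.458, -0.085, 0.1425]
tcp_rot: [3.076, 0.631, 0.003]
contact_force: [0.3, 0.2, -1.6]
grip_width: 0.0461
finger_force: 61.6
```

>>> {"method": "move_arm", "body": {
  "steps": [
    [0.3,[3.3,2.7,0],0],
    [0.3,[3.5,2.9,0],0],
    [0.3,[3.5,2.9,0],0],
    [0.3,[2.7,2.2,0],0],
    [0.3,[1.5,1.2,0],0]
  ]
}}

```text
clock: 9.25
eef_pos: [0.6408, -0.1383, 0.1399]
tcp_rot: [3.077, 0.631, 0.001]
contact_force: [-0.8, 0.1, -1.2]
grip_width: 0.0466
finger_force: 61.6
```

>>> {"method": "move_arm", "body": {
  "steps": [
    [0.3,[0.5,0.5,0],0],
    [0.3,[0,0,0],0],
    [0.3,[0,0,0],0]
  ]
}}

```text
clock: 9.55
eef_pos: [0.6444, -0.1399, 0.1395]
tcp_rot: [-3.077, -0.631, 0.001]
contact_force: [-0.1, 0.1, -1.0]
grip_width: 0.0463
finger_force: 61.6
```

```bash
python3 d.py tb:0.040
```

```text
tb:0.040 cm [0.13 0.07 9.95]
9.55 [ 0.6444 -0.1399  0.1395] [-0.1  0.1 -1. ] 0.0463 61.58986687660217 [-0.31  0.63  1.56 -0.    0.95  0.85]
```

>>> {"method": "move_arm", "body": {
  "steps": [
    [0.3,[0.1,0,1.6],0],
    [0.3,[0,0,3],0],
    [0.3,[0,0,2.8],0],
    [0.3,[0,0,1.4],0],
    [0.3,[0,0,0.6],0]
  ]
}}

```text
clock: 10.05
eef_pos: [0.6453, -0.1395, 0.0435]
tcp_rot: [-3.076, -0.631, 0.004]
contact_force: [-0.5, -0.1, 0.1]
grip_width: 0.0463
finger_force: 61.6
```

>>> {"method": "move_arm", "body": {
  "steps": [
    [0.3,[0,0,0.3],0],
    [0.3,[0,0,0.1],0],
    [0.3,[0,0,0],0],
    [0.3,[0,0,0],0]
  ]
}}

```text
clock: 10.45
eef_pos: [0.6466, -0.1399, 0.0422]
tcp_rot: [3.077, 0.631, 0.002]
contact_force: [0.6, -0.3, -0.9]
grip_width: 0.0464
finger_force: 61.6
```

>>> {"method": "move_arm", "body": {
  "steps": [
    [0.3,[0,0,0.1],0],
    [0.3,[0,0,0.1],0],
    [0.3,[0,0,0.1],0],
    [0.3,[0,0,0],0]
  ]
}}

```text
clock: 10.85
eef_pos: [0.6467, -0.1398, 0.04]
tcp_rot: [3.077, 0.632, 0.002]
contact_force: [-4.1, 2.3, 12.9]
grip_width: 0.0464
finger_force: 62.8
```

Contact, so it's standing. Release and go to the green pot at (0.489,0.044).

>>> {"method": "move_arm", "body": {
  "steps": [
    [0.6,[0,0,0],0],
    [0.75,[0,0,0],0],
    [0.8,[0,0,0],0],
    [0.8,[0,0,-1],0],
    [0.8,[0,0,-3],0]
  ]
}}

```text
clock: 11.35
eef_pos: [0.6451, -0.1395, 0.0767]
tcp_rot: [-3.075, -0.631, 0.007]
contact_force: [0.0, 0.9, 0.3]
grip_width: 0.0681
finger_force: 0.0
```

>>> {"method": "move_arm", "body": {
  "steps": [
    [0.8,[0,0,-3.5],0],
    [0.8,[-0.3,-1,-2],0],
    [0.8,[-0.9,-3,0],0],
    [0.8,[-1.3,-4,0],0],
    [0.8,[-1.3,-4,0],0]
  ]
}}

```text
clock: 11.85
eef_pos: [0.5631, -0.0438, 0.134]
tcp_rot: [3.077, 0.63, 0.001]
contact_force: [1.0, 0.4, 0.4]
grip_width: 0.0679
finger_force: 0.0
```

>>> {"method": "move_arm", "body": {
  "steps": [
    [0.8,[-1.3,-4,0],0],
    [0.8,[-1.1,-3.5,0],0],
    [0.8,[-0.8,-2.5,0],0],
    [0.8,[-0.3,-1,0],0],
    [0.8,[0,0,0],0]
  ]
}}

```text
clock: 12.35
eef_pos: [0.4885, 0.0435, 0.1339]
tcp_rot: [3.077, 0.634, 0.001]
contact_force: [0.9, 0.9, 1.0]
grip_width: 0.0682
finger_force: 0.0
```

```bash
python3 d.py ug:0.035
```

```text
ug:0.035 cm [ 0.06 -0.03  9.89]
12.35 [0.4885 0.0435 0.1339] [0.9 0.9 1. ] 0.0682 0.0 [-0.05  0.44  1.99 -0.    0.71  1.12]
```

>>> {"method": "move_arm", "body": {
  "steps": [
    [0.8,[0,0,1.7],0],
    [0.8,[0,0,3.2],0],
    [0.8,[0,0,3],0],
    [0.8,[0,0,1.5],0],
    [0.8,[0,0,0.4],0]
  ]
}}

```text
clock: 12.85
eef_pos: [0.4891, 0.0419, 0.0337]
tcp_rot: [-3.077, -0.63, 0.003]
contact_force: [-0.4, 0.3, 0.7]
grip_width: 0.0681
finger_force: 0.0
```

>>> {"method": "move_arm", "body": {
  "steps": [
    [0.3,[0,0,0],0],
    [0.3,[0,0,0],0],
    [0.3,[0,0,0],0],
    [0.3,[0,0,0],0],
    [0.3,[0,0,0],0]
  ]
}}

```text
clock: 13.35
eef_pos: [0.4891, 0.0428, 0.0359]
tcp_rot: [3.077, 0.632, 0.002]
contact_force: [-0.6, -1.0, 3.3]
grip_width: 0.0464
finger_force: 61.5
```

```bash
python3 d.py tg:0.145
```

```text
tg:0.145 cm [-12.43  42.58 -10.89]
13.35 [0.4891 0.0428 0.0359] [-0.6 -1.   3.3] 0.0464 61.470733880996704 [-0.05  0.61  2.06 -0.    0.47  1.12]
```

>>> {"method": "move_arm", "body": {
  "steps": [
    [0.3,[0,0,-1],0],
    [0.3,[0,0,-2.5],0],
    [0.3,[0,0,-3.5],0],
    [0.3,[-0.1,0.5,-2.9],0],
    [0.3,[-0.6,2,-1],0]
  ]
}}

```text
clock: 13.85
eef_pos: [0.4926, 0.0179, 0.1477]
tcp_rot: [3.076, 0.634, 0.006]
contact_force: [0.3, 0.1, -1.5]
grip_width: 0.0466
finger_force: 61.6
```

>>> {"method": "move_arm", "body": {
  "steps": [
    [0.3,[-1,3.5,0],0],
    [0.3,[-1.2,4.2,0],0],
    [0.3,[-1.2,4.2,0],0],
    [0.3,[-1.2,4.2,0],0],
    [0.3,[-1.2,4.2,0],0]
  ]
}}

```text
clock: 14.35
eef_pos: [0.5185, -0.194, 0.1452]
tcp_rot: [3.077, 0.632, 0.0]
contact_force: [0.8, 0.4, -0.7]
grip_width: 0.0464
finger_force: 61.6
```

>>> {"method": "move_arm", "body": {
  "steps": [
    [0.3,[-1.2,4.2,0],0],
    [0.3,[-1.2,4.2,0],0],
    [0.3,[-1.2,4.2,0],0],
    [0.3,[-1,3.3,0],0],
    [0.3,[-0.7,2.2,0],0]
  ]
}}

```text
clock: 14.85
eef_pos: [0.5409, -0.3819, 0.1449]
tcp_rot: [3.077, 0.629, 0.0]
contact_force: [-0.0, 0.3, -0.8]
grip_width: 0.0462
finger_force: 61.6
```

>>> {"method": "move_arm", "body": {
  "steps": [
    [0.3,[-0.4,1.2,0],0],
    [0.3,[-0.2,0.5,0],0],
    [0.3,[0,0,0],0],
    [0.3,[0,0,0],0]
  ]
}}

```text
clock: 15.25
eef_pos: [0.5424, -0.3964, 0.1445]
tcp_rot: [-3.077, -0.633, 0.0]
contact_force: [-0.3, -0.3, -0.7]
grip_width: 0.0467
finger_force: 61.6
```

```bash
python3 d.py tg:0.040
```

```text
tg:0.040 cm [-0.05  0.1  10.45]
15.25 [ 0.5424 -0.3964  0.1445] [-0.3 -0.3 -0.7] 0.0467 61.59191966056824 [-0.73  0.64  1.52  0.    0.98  0.44]
```

>>> {"method": "move_arm", "body": {
  "steps": [
    [0.3,[0,0.1,1.6],0],
    [0.3,[0,0,3],0],
    [0.3,[0,0,2.8],0],
    [0.3,[0,0,1.6],0],
    [0.3,[0,0,0.8],0]
  ]
}}

```text
clock: 15.75
eef_pos: [0.5424, -0.3975, 0.0442]
tcp_rot: [-3.075, -0.632, 0.002]
contact_force: [0.1, 0.4, -0.9]
grip_width: 0.0463
finger_force: 61.6
```

>>> {"method": "move_arm", "body": {
  "steps": [
    [0.3,[0,0,0.4],0],
    [0.3,[0,0,0.2],0],
    [0.3,[0,0,0.1],0],
    [0.3,[0,0,0],0]
  ]
}}

```text
clock: 16.15
eef_pos: [0.5431, -0.3987, 0.0401]
tcp_rot: [3.076, 0.631, 0.001]
contact_force: [-1.1, 0.2, -0.7]
grip_width: 0.0467
finger_force: 61.6
```

>>> {"method": "move_arm", "body": {
  "steps": [
    [0.3,[0,0,0.05],0],
    [0.3,[0,0,0.05],0],
    [0.3,[0,0,0],0],
    [0.3,[0,0,0],0]
  ]
}}

```text
clock: 16.55
eef_pos: [0.5432, -0.3987, 0.0398]
tcp_rot: [3.076, 0.631, 0.002]
contact_force: [-1.6, 2.7, 9.3]
grip_width: 0.0462
finger_force: 62.3
```

Contact. Release and go to the black pot at (0.383,0.3055).

>>> {"method": "move_arm", "body": {
  "steps": [
    [0.6,[0,0,0],0],
    [0.75,[0,0,0],0],
    [0.8,[0,0,0],0],
    [0.8,[0,0,-1],0],
    [0.8,[0,0,-3],0]
  ]
}}

```text
clock: 17.05
eef_pos: [0.5418, -0.3977, 0.0767]
tcp_rot: [-3.074, -0.631, 0.004]
contact_force: [-0.2, -0.1, 0.7]
grip_width: 0.0684
finger_force: 0.0
```

>>> {"method": "move_arm", "body": {
  "steps": [
    [0.8,[0,0,-3.5],0],
    [0.8,[0.2,-1,-2.5],0],
    [0.8,[0.5,-3,0],0],
    [0.8,[0.8,-4.5,0],0],
    [0.8,[0.8,-4.5,0],0]
  ]
}}

```text
clock: 17.55
eef_pos: [0.5121, -0.2688, 0.139]
tcp_rot: [3.077, 0.63, 0.001]
contact_force: [0.9, 0.2, 0.6]
grip_width: 0.0684
finger_force: 0.0
```

>>> {"method": "move_arm", "body": {
  "steps": [
    [0.8,[0.8,-4.5,0],0],
    [0.8,[0.8,-4.5,0],0],
    [0.8,[0.8,-4.5,0],0],
    [0.8,[0.8,-4.5,0],0],
    [0.8,[0.8,-4.5,0],0]
  ]
}}

```text
clock: 18.05
eef_pos: [0.4604, -0.0458, 0.139]
tcp_rot: [3.077, 0.631, 0.002]
contact_force: [1.5, 0.5, 0.7]
grip_width: 0.0685
finger_force: 0.0
```

>>> {"method": "move_arm", "body": {
  "steps": [
    [0.8,[0.9,-4.5,0],0],
    [0.8,[0.9,-4.5,0],0],
    [0.8,[0.9,-4.5,0],0],
    [0.8,[0.9,-4.5,0],0],
    [0.8,[0.9,-4.5,0],0]
  ]
}}

```text
clock: 18.55
eef_pos: [0.4132, 0.179, 0.139]
tcp_rot: [3.077, 0.631, 0.002]
contact_force: [0.7, -0.8, -0.1]
grip_width: 0.0683
finger_force: 0.0
```

>>> {"method": "move_arm", "body": {
  "steps": [
    [0.8,[0.9,-4.5,0],0],
    [0.8,[0.7,-4,0],0],
    [0.8,[0.5,-2.7,0],0],
    [0.8,[0.3,-1.3,0],0],
    [0.8,[0.1,-0.5,0],0]
  ]
}}

```text
clock: 19.05
eef_pos: [0.3853, 0.3074, 0.1386]
tcp_rot: [-3.077, -0.634, -0.001]
contact_force: [-0.5, -0.2, -1.1]
grip_width: 0.0685
finger_force: 0.0
```

```bash
python3 d.py uk:0.035
python3 - <<'E'
from cell import eyes
import cv2
cv2.imwrite("pics/s3.png",eyes.capture("scene")["img"][:,:,::-1])
E
```

```text
uk:0.035 cm [-0.26  0.09 10.36]
19.05 [0.3853 0.3074 0.1386] [-0.5 -0.2 -1.1] 0.0685 0.0 [ 0.54  0.43  1.98 -0.    0.73  1.7 ]
```

View pics/s3.png

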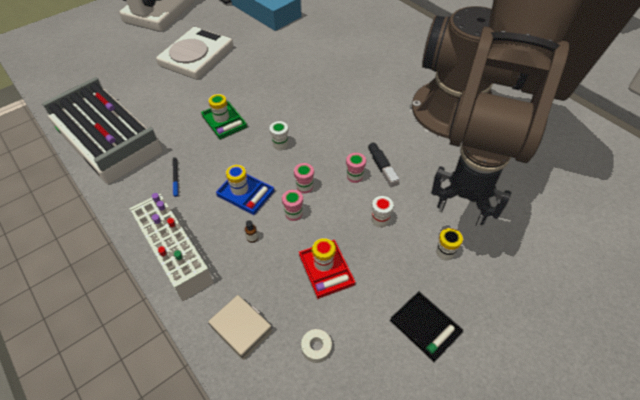

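Three pots stand in their trays: green (218,105), blue (236,178) and red (323,250). The white-lidded pots haven't moved. The black pot at (450,240) is next.

>>> {"method": "move_arm", "body": {
  "steps": [
    [0.8,[-0.2,0.1,1.7],0],
    [0.8,[-0.1,0,3.2],0],
    [0.8,[0,0,3.2],0],
    [0.8,[0,0,1.8],0],
    [0.8,[0,0,0.4],0]
  ]
}}

```text
clock: 19.6
eef_pos: [0.3829, 0.3028, 0.0337]
tcp_rot: [3.077, 0.629, -0.005]
contact_force: [0.1, 0.5, -0.1]
grip_width: 0.0679
finger_force: 0.0
```

>>> {"method": "move_arm", "body": {
  "steps": [
    [0.3,[0,0,0],0],
    [0.3,[0,0,0],0],
    [0.3,[0,0,0],0],
    [0.3,[0,0,0],0],
    [0.3,[0,0,0],0]
  ]
}}

```text
clock: 20.1
eef_pos: [0.3836, 0.3046, 0.0361]
tcp_rot: [-3.077, -0.632, -0.003]
contact_force: [0.9, -1.5, 7.5]
grip_width: 0.0463
finger_force: 62.1
```

```bash
python3 d.py tk:0.120
```

```text
tk:0.120 cm [18.01 -0.49 -8.36]
20.1 [0.3836 0.3046 0.0361] [ 0.9 -1.5  7.5] 0.0463 62.08352208137512 [ 0.54  0.61  2.06 -0.    0.47  1.7 ]
```

>>> {"method": "move_arm", "body": {
  "steps": [
    [0.3,[0,0,-1],0],
    [0.3,[0,0,-2.5],0],
    [0.3,[0,0,-3],0],
    [0.3,[0.5,0,-1.4],0],
    [0.3,[2,-0.1,-0.5],0]
  ]
}}

```text
clock: 20.6
eef_pos: [0.405, 0.3152, 0.1218]
tcp_rot: [-3.077, -0.632, -0.002]
contact_force: [0.3, -0.4, -1.2]
grip_width: 0.0467
finger_force: 61.8
```

>>> {"method": "move_arm", "body": {
  "steps": [
    [0.3,[3.5,-0.1,0],0],
    [0.3,[4,-0.1,0],0],
    [0.3,[3.5,-0.1,0],0],
    [0.3,[2.5,-0.1,0],0],
    [0.3,[1.5,0,0],0]
  ]
}}

```text
clock: 21.1
eef_pos: [0.5433, 0.3786, 0.1198]
tcp_rot: [-3.077, -0.631, -0.001]
contact_force: [-0.1, 0.3, 0.2]
grip_width: 0.0463
finger_force: 61.8
```

>>> {"method": "move_arm", "body": {
  "steps": [
    [0.3,[0.5,0,0],0],
    [0.3,[0,0,0],0],
    [0.3,[0,0,0],0]
  ]
}}

```text
clock: 21.4
eef_pos: [0.5457, 0.3797, 0.1195]
tcp_rot: [3.077, 0.632, -0.001]
contact_force: [-0.2, 0.3, -0.5]
grip_width: 0.0461
finger_force: 61.8
```

```bash
python3 d.py tk:0.040
```

```text
tk:0.040 cm [0.13 0.02 7.95]
21.4 [0.5457 0.3797 0.1195] [-0.2  0.3 -0.5] 0.0461 61.766277551651 [ 0.51  0.66  1.56 -0.    0.92  1.67]
```

>>> {"method": "move_arm", "body": {
  "steps": [
    [0.3,[0.1,0,1.5],0],
    [0.3,[0,0,2.6],0],
    [0.3,[0,0,2],0],
    [0.3,[0,0,1],0],
    [0.3,[0,0,0.4],0]
  ]
}}

```text
clock: 21.9
eef_pos: [0.5468, 0.38, 0.0428]
tcp_rot: [3.077, 0.631, -0.003]
contact_force: [-0.7, -0.4, -0.8]
grip_width: 0.0465
finger_force: 61.7
```

>>> {"method": "move_arm", "body": {
  "steps": [
    [0.3,[0,0,0.2],0],
    [0.3,[0,0,0.1],0],
    [0.3,[0,0,0.1],0],
    [0.3,[0,0,0],0]
  ]
}}

```text
clock: 22.3
eef_pos: [0.5476, 0.3804, 0.0408]
tcp_rot: [-3.077, -0.631, -0.001]
contact_force: [-0.0, -0.3, -0.8]
grip_width: 0.0462
finger_force: 61.7
```

>>> {"method": "move_arm", "body": {
  "steps": [
    [0.3,[0,0,0.1],0],
    [0.3,[0,0,0.05],0],
    [0.3,[0,0,0],0],
    [0.3,[0,0,0],0]
  ]
}}

```text
clock: 22.7
eef_pos: [0.548, 0.3806, 0.0401]
tcp_rot: [-3.077, -0.632, -0.003]
contact_force: [-0.8, -0.7, 8.4]
grip_width: 0.0466
finger_force: 62.7
```

>>> {"method": "move_arm", "body": {
  "steps": [
    [0.6,[0,0,0],0],
    [0.75,[0,0,0],0],
    [0.8,[0,0,0],0],
    [0.8,[0,0,-1],0],
    [0.8,[0,0,-3],0]
  ]
}}

```text
clock: 23.2
eef_pos: [0.5464, 0.3797, 0.0772]
tcp_rot: [3.076, 0.631, -0.007]
contact_force: [-0.4, 0.1, -0.4]
grip_width: 0.0684
finger_force: 0.0
```

>>> {"method": "move_arm", "body": {
  "steps": [
    [0.8,[0,0,-4],0],
    [0.8,[0,0,-4],0],
    [0.8,[0,0,-3],0],
    [0.8,[0,0,-1],0],
    [0.8,[0,0,0],0]
  ]
}}

```text
clock: 23.7
eef_pos: [0.5477, 0.3805, 0.2003]
tcp_rot: [-3.077, -0.631, -0.004]
contact_force: [0.5, 0.2, -0.0]
grip_width: 0.0679
finger_force: 0.0
```

```bash
python3 d.py
python3 - <<'E'
from cell import eyes
import cv2
cv2.imwrite("pics/s4.png",eyes.capture("scene")["img"][:,:,::-1])
E
```

```text
23.7 [0.5477 0.3805 0.2003] [ 0.5  0.2 -0. ] 0.0679 0.0 [ 0.51  0.58  1.48 -0.    1.08  1.67]
```

View pics/s4.png

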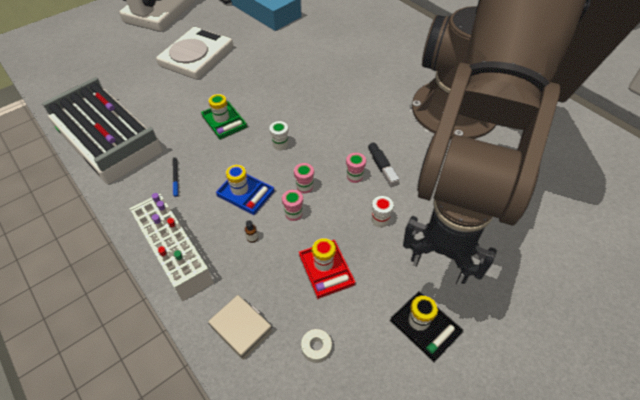

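All four yellow-lidded pots stand upright in the matching trays: green (218,105), blue (236,178), red (323,250) and black (423,312). The white ones at (279,133) and (382,208) are untouched and the gripper is clear.

```bash
python3 -c "from cell import ctrl; print(ctrl.finish_job())"
```

```text
the job is handed in; nothing more can be done
None
```

Job handed in at about 24 s on the robot's clock: in the final scene image all four yellow-lidded pots stand upright in the trays matching their dots, and the two white-lidded pots are where they started; the hand-in returned no verdict.

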